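# Return three mixed-up exhibits to their own trays

### The arm

A 6-joint arm with a two-finger parallel gripper is mounted at the origin on the work surface. World frame = base frame: x ahead of the robot, y to its left, z up, the work surface at z = 0. Lengths are in m, angles in rad, forces in N, time in s.
With the tool pointing down it reaches from about 0.4 to 0.925 m from the base axis. Payload 12.5 kg.
Tool frame: the origin (TCP) lies on the centre line of the jaws, within the pads' length; the fingertips stand 11 mm ahead of it and the grasp point (between the pads) lies 8 mm behind it; z points along the fingers, y is the line along which they close (so a half turn about z gives the same grasp; the last joint's range is limited). The gripper opens to 95 mm and grips with 3 to 60 N. Pads are 20 mm wide; open, the fingers measure 119 mm over their backs; the gripper's body (75 mm by 180 mm) begins 59 mm behind the grasp point.
Start: joints at [-1.415, 0.491, 1.559, -0, 1.092, -0.106], TCP at [0.162, -0.604, 0.226] pointing down, gripper open.
Joint ranges: [-3.1, 3.1], [-0.84, 2.19], [0.05, 2.79], [-1.13, 4.28], [0.06, 2.93], [-2.69, 2.69]. Speed limits (rad/s): [2.22, 2.22, 2.79, 3.14, 3.14, 3.14].

### API

Orientations are given as a rotation vector (axis times angle).
In Python, from workcell import r gives the robot as it stands.
- The arm moves only by the shell command python3 -m crank 'ROWS' [FORCE]. ROWS is JSON, one flat list of numbers, 7 for each row, row after row: the opening, from -1 (shut) to 1 (fully open), then the shift along the tool's x, y, z in cm, then the turn, a rotation vector about the tool's x, y, z in units of 6 degrees (1.0 is 6 degrees). In form: [hand, tx, ty, tz, ax, ay, az, hand, tx, ty, tz, ax, ay, az, ...]. A call has exactly 10 rows; each row is the pose to reach, as a shift and turn from the pose commanded when the call began, along the tool's axes at that moment; what a row does not reach only later rows make up. A row lasts 1/10 s, in which the tool goes at most 50 mm and 8.59 degrees, less where a joint would pass 70% of its speed; a pose out of reach is approached as far as the arm can. A call with a gripper value outside its range is refused whole. The fingers move at their own pace and stop on an object; FORCE is the grip in N (left out, the last holds). Time passes only in rows, so rows that repeat a pose let the fingers close, or fill a call up. It gives the time, the measured TCP pose, the force, the opening and the grip force at its end, in the units of the state.
- r.get_obs(): the state, without advancing time (a new reading comes with each control period).
- r.camera(name): name is "scene" or "top"; returns the picture (420x560x3 uint8, red, green, blue); there is no depth.
- r.camera_model(name): a dict with "mtx" (3x3 intrinsics, pixels), "rvec" (rotation vector, rad) and "tvec" (3), from world to camera coordinates, as OpenCV has them. Camera axes: x right, y down, z forward; pixel columns grow to the right and rows downward; lengths in m; the calibration is good to about 2 mm. A picture is of the moment at which its call begins. camera_model takes no time and is no camera call.
- r.job_done(): hands the job in; it is judged then, once.
Trained networks look in the newest picture that a camera, given by its name, has taken for a name from the list of things; names that differ only in an ending like _2 or _b are one class to them, and where a whole thing is asked for, a point or a joint stands for the part that bears it (a point fixed in the world has none). Each returns a list of dicts, best first, with "score" (0 to 1); they miss things now and then, are a little off and sometimes report something else, mostly with a low value. They report only what shows in the picture. A call takes as long as a camera call. They do not tell look-alikes from the thing itself.
- r.recognise(camera, name): "position" ([x, y, z] in m, in world coordinates, good to about 4 mm: the middle of the surface that is visible of it).
The state is a dict: "t": time; "joints": joint angles; "joint_velocities": joint speeds; "joint_efforts": joint torques, N m; "tool_pos": TCP position; "orientation": TCP orientation; "ft_force": force on the tool from outside, world axes, zero at the start; "torque": the same for the moment, N m; "gripper_width": finger opening in m; "finger_force": force on a finger pad.
Only numpy, scipy, OpenCV 4.12 (cv2) and the standard library are available. Lean on these libraries where they do the work, as an engineer would, in place of code of your own. Each camera call takes 0.05 s, during which the arm holds its last target. There are 200 camera calls.

### The job

After photography the padlock, the torch and the tin were put back on one another's trays. Move each to the tray whose hollow has its shape - padlock in the wide rectangular one, torch in the long narrow one, tin in the round one - so that it lies flat and fully down in the hollow. Exhibits may rest only on the trays and the gridded photo board, which is free for setting one aside, never on the bare bench; do not drop them, and leave the brown bottle and the stand magnifier where they are.

Things in the scene. Friction and masses are not known exactly. Their poses are not given: they have to be found in the camera images.
- padlock: Brass padlock, steel shackle, 0.4 kg, lying flat, 88 mm long in all. Brass body 52 mm long, 60 mm wide (y), 30 mm thick; shackle loop 10 mm thick, 50 mm wide, at half the body's thickness. x: along its length, body to shackle; z up. Origin: middle of the whole 88 x 60 mm footprint, on the underside; the brass body's middle lies 18 mm towards -x. Starts on top of tray_slot, over its hollow.
- torch: Aluminium pocket torch, 0.13 kg, 125 mm long, lying: round barrel 26 mm in diameter with a black grip sleeve; six-sided head (25 mm long, at +x) and tail ring (18 mm, at -x), 32 mm across flats, on which it rests without rolling. Origin: on its axis at mid-length, 16 mm above what it lies on; x along its axis, tail to head. Starts on top of tray_round, across its hollow.
- tin: Round aluminium tin with its lid on, about 0.09 kg, 60 mm in diameter, 28 mm high, standing flat. Origin: centre of the underside, z up. At the start it sits in the wide rectangular hollow of tray_square.
- tray_slot: Grey plastic exhibit tray, fixed, 176 x 100 mm, 24 mm high, flat top, one dark-lined long narrow (141 x 47 mm) hollow in its middle, 8 mm deep (its floor 16 mm above the bench). Origin: centre of the underside, straight below the middle of the hollow; x along the tray's and the hollow's length. The torch's own: it lies in it along x, either way round, about 8 mm to spare all round.
- tray_square: Grey plastic exhibit tray, fixed, 146 x 112 mm, 24 mm high, flat top, one dark-lined wide rectangular (104 x 76 mm) hollow in its middle, 8 mm deep (its floor 16 mm above the bench). Origin: centre of the underside, straight below the middle of the hollow; x along the tray's and the hollow's length. The padlock's own: all of it lies in it along x, either way round, 8 mm to spare all round.
- tray_round: Grey plastic exhibit tray, fixed, 150 x 112 mm, 24 mm high, flat top, one dark-lined round (76 mm in diameter) hollow in its middle, 8 mm deep (its floor 16 mm above the bench). Origin: centre of the underside, straight below the middle of the hollow; x along the tray's length. The tin's own: it stands in it with 8 mm to spare all round.
- board: Black gridded photo board, fixed to the bench, 190 x 160 mm, 12 mm thick, clear at the start; two flat white scale strips are stuck along two of its edges. Origin: centre of the underside; x along its 190 mm side. The free spot where an exhibit may be laid meanwhile (never on the bench itself, whose top is at height 0).
- bottle: Brown glass bottle with a black cap, standing loose on the bench, 58 mm in diameter, 125 mm high: a bystander. Origin: centre of the underside.
- loupe: Stand magnifier, a clear round skirt under a black rim, standing loose on the bench, 58 mm in diameter, 42 mm high: a bystander. Origin: centre of the underside.
There are look-alikes about, which are no part of the job. Leave any blue, purple or red look-alike of the padlock alone.

How it is judged:
By the outcome, as a careful person would: the job done as asked, in the order asked, and still so for the second after the job is handed in, with the robot touching nothing.
It also fails if it takes over 96 s, if anything falls off the work surface, if the arm or the gripper's body presses on something with over 40 N, if the wrist force passes 120 N, or if a joint passes its speed limit or range.

## Working session

There is one attempt and no reset: what is moved stays moved. The work goes in short steps, Python scripts to look and compute and a shell command to move; the robot and the scene stay as the last step left them, time stands still between calls to the robot, and variables do not carry over. Pictures are saved under pics/ and viewed, at most 16 in all, crops included, and the job is handed in when it is done.

```bash
mkdir -p pics; ls
python3 - <<'E'
from workcell import r
import cv2,numpy as np
for c in("scene","top"):
    im=r.camera(c); cv2.imwrite(f"pics/{c}0.png",cv2.resize(im[:,:,::-1],None,fx=1.42,fy=1.42,interpolation=cv2.INTER_CUBIC))
    m=r.camera_model(c); R=cv2.Rodrigues(np.array(m["rvec"]))[0]; print(c,m["mtx"],(-R.T@np.array(m["tvec"])).round(3))
    for n in "padlock torch tin tray_slot tray_square tray_round board bottle loupe".split():
        print(n,[(np.round(d["position"],3).tolist(),round(d["score"],2)) for d in r.recognise(c,n)])
print(r.get_obs())
E
```

```text
pics
scene [[430.79564445   0.         279.46164567]
 [  0.         430.79564445 207.54958071]
 [  0.           0.           1.        ]] [ 1.106 -0.331  0.962]
padlock [([0.522, 0.532, 0.027], 0.89), ([0.472, 0.074, 0.052], 0.8), ([0.626, -0.339, 0.029], 0.69), ([0.827, 0.071, 0.033], 0.59)]
torch [([0.573, 0.352, 0.049], 0.91), ([0.442, -0.113, 0.078], 0.16)]
tin [([0.649, -0.128, 0.041], 0.89)]
tray_slot [([0.484, 0.068, 0.025], 0.87), ([0.698, 0.09, 0.039], 0.45)]
tray_square [([0.652, -0.156, 0.027], 0.82)]
tray_round [([0.584, 0.338, 0.025], 0.72), ([0.654, -0.158, 0.025], 0.26)]
board [([0.414, -0.311, 0.013], 0.97), ([0.486, 0.069, 0.021], 0.5)]
bottle [([0.439, -0.114, 0.079], 0.71)]
loupe [([0.699, 0.089, 0.04], 0.96)]
top [[458.95764358   0.         282.22103631]
 [  0.         458.95764358 203.69351714]
 [  0.           0.           1.        ]] [0.457 0.078 1.291]
padlock [([0.823, 0.076, 0.032], 0.92), ([0.617, -0.334, 0.029], 0.91), ([0.406, 0.398, 0.028], 0.9), ([0.467, 0.074, 0.056], 0.77), ([0.515, 0.536, 0.031], 0.67)]
torch [([0.562, 0.356, 0.053], 0.7)]
tin [([0.
[... 270 characters left out ...]

{'t': 1.0, 'joints': array([-1.41460979e+00,  4.90942261e-01,  1.55887962e+00, -4.35261406e-06,
        1.09169854e+00, -1.05626685e-01]), 'joint_velocities': array([-0.00020139, -0.00065812, -0.0007163 ,  0.00075364,  0.00106238,
       -0.00044235]), 'joint_efforts': array([ 1.20722838e-03, -6.12469554e+01, -2.58432037e+01,  6.93744072e-02,
        4.43746580e-02,  1.71002721e-06]), 'tool_pos': array([ 0.16177946, -0.60372773,  0.22564171]), 'orientation': array([ 3.11464095e+00,  4.10075351e-01, -3.19718620e-06]), 'ft_force': array([ 0.12053638,  0.114108  , -0.43244419]), 'torque': array([ 0.02637116, -0.02712353, -0.03811805]), 'finger_force': 0.0, 'gripper_width': 0.09521773174849309}
```

View pics/scene0.png

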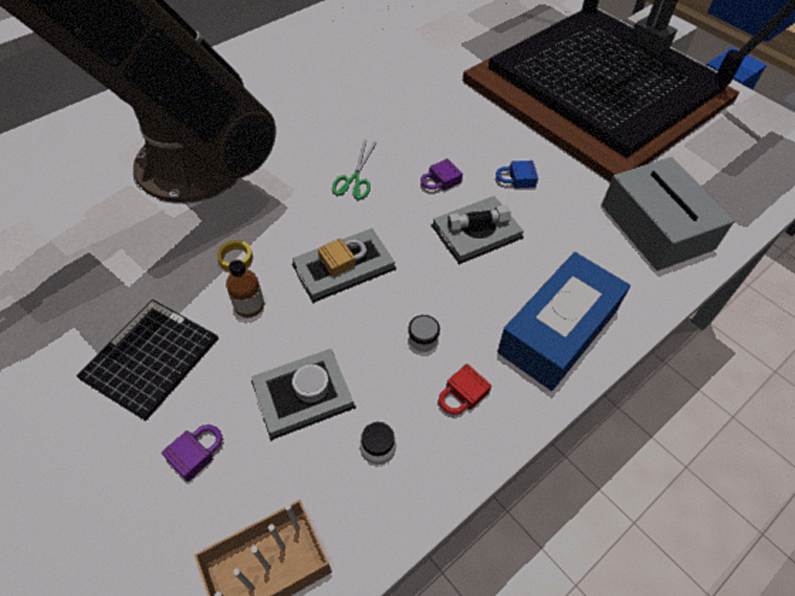

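View pics/top0.png

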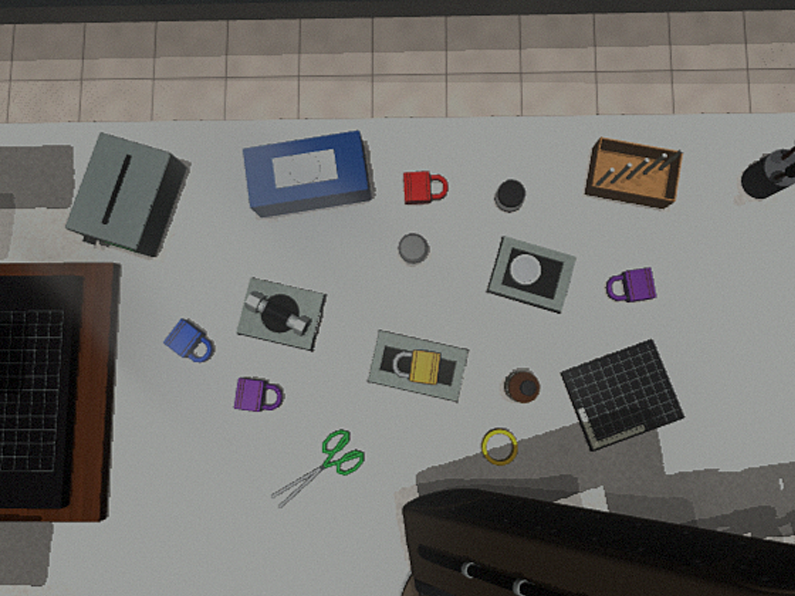

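Top view: tray_slot with the brass padlock at (418,366), tray_square with the tin at (531,273), tray_round with the torch at (281,313), board at (622,395), bottle at (521,386). The unpainted brass padlock is the one on tray_slot. I'll use enlarged crops for accurate corners.

```bash
cat > h.py <<'E'
import cv2,numpy as np
from workcell import r
def cam(c):
    m=r.camera_model(c); return np.array(m["mtx"]),np.array(m["rvec"],float),np.array(m["tvec"],float)
def proj(c,P):
    K,rv,tv=cam(c); return cv2.projectPoints(np.atleast_2d(P).astype(float),rv,tv,K,None)[0][:,0]
def back(c,uv,z):
    K,rv,tv=cam(c); R=cv2.Rodrigues(rv)[0]; C=-R.T@tv
    d=(R.T@np.linalg.inv(K)@np.c_[np.atleast_2d(uv),np.ones(len(np.atleast_2d(uv)))].T).T
    return C+d*((z-C[2])/d[:,2])[:,None]
def tri(a,b):
    "two-view point from top pixel a, scene pixel b"
    Ps=[]
    for c in("top","scene"):
        K,rv,tv=cam(c); Ps.append(K@np.c_[cv2.Rodrigues(rv)[0],tv])
    X=cv2.triangulatePoints(Ps[0],Ps[1],np.array(a,float).reshape(2,1),np.array(b,float).reshape(2,1))[:,0]; return X[:3]/X[3]
def montage(c,centres,fn,im=None,w=100,h=75,s=4):
    im=r.camera(c) if im is None else im
    t=[]
    for P in centres:
        u,v=proj(c,P)[0]; u0,v0=int(u-w/2),int(v-h/2)
        t.append(cv2.resize(np.ascontiguousarray(im[v0:v0+h,u0:u0+w,::-1]),(w*s,h*s),interpolation=cv2.INTER_CUBIC)); print(c,u0,v0)
    cv2.imwrite(fn,np.vstack([np.hstack(t[:2]),np.hstack(t[2:])]) if len(t)==4 else np.hstack(t))
E
python3 - <<'E'
from h import *
C=[(.47,.08,.024),(.645,-.153,.024),(.578,.345,.024),(.41,-.308,.012)]
for c in("top","scene"): montage(c,C,f"pics/m_{c}.png")
E
```

```text
top 245 217
top 329 153
top 150 178
top 387 239
scene 191 147
scene 157 239
scene 286 124
scene 54 212
```

View pics/m_top.png

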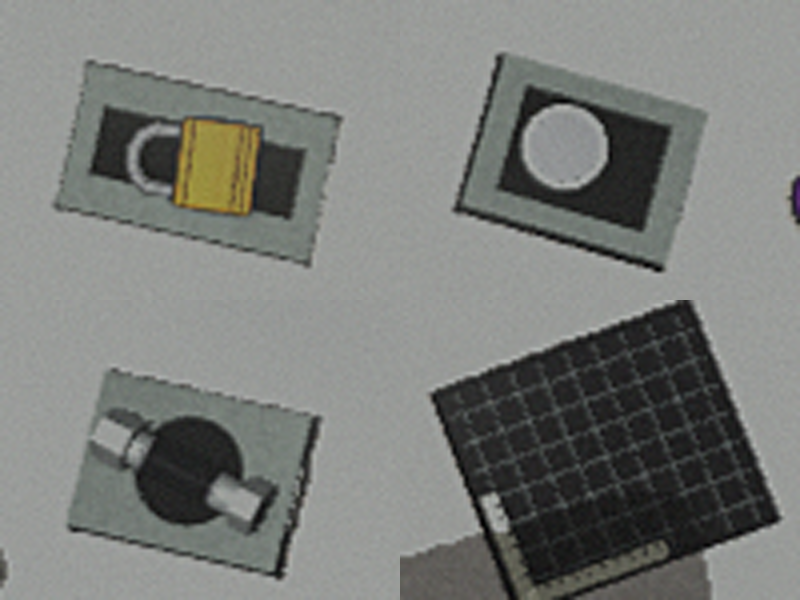

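View pics/m_scene.png

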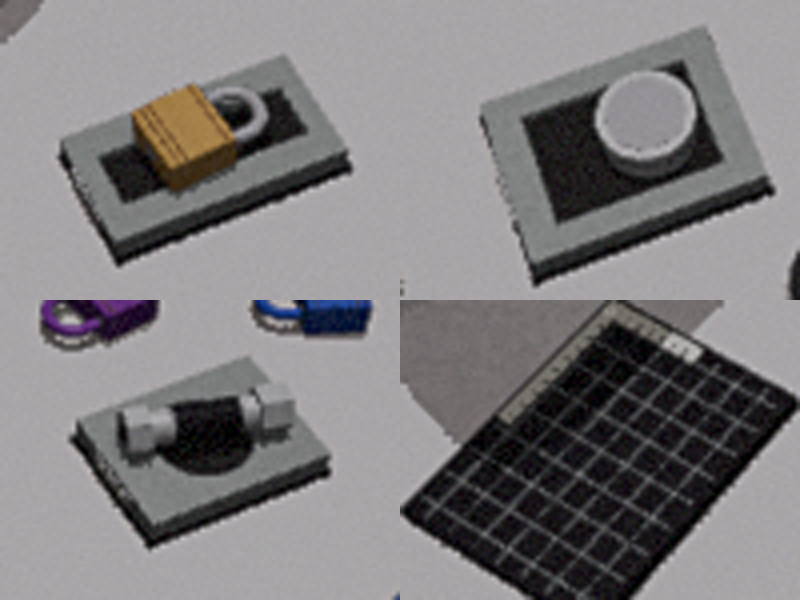

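Both montages show the trays' top corners, hollows and exhibits clearly. Next I fit the poses from both views.

```bash
cat > fit.py <<'E'
from h import *
from scipy.optimize import least_squares
O={"top":[(245,217),(329,153),(150,178),(387,239)],"scene":[(191,147),(157,239),(286,124),(54,212)]}
def px(c,i,L): return (np.array(L,float)+.5)/4-.5+O[c][i]
# corner order: +y+x, -y+x, -y-x, +y-x (world)
A=np.array
T={"slot":(0,[(88,62),(341,117),(309,266),(56,208)],[(349,156),(118,244),(62,146),(287,56)],.176,.100),
"square":(1,[(101,56),(307,112),(264,265),(60,206)],[(372,182),(138,264),(82,106),(308,28)],.146,.112),
"round":(2,[(111,70),(316,116),(280,274),(70,228)],[(328,164),(150,226),(78,130),(248,58)],.150,.112),
"padbody":(0,[(184,118),(262,127),(250,214),(176,208)],[(237,148),(170,170),(134,112),(198,85)],.052,.060)}
def fit(i,a,b,L,W):
    s=A([(L/2,W/2),(-L/2,W/2),(-L/2,-W/2),(L/2,-W/2)])  # local: x ~ +y world, y ~ ... set by yaw
    s=A([(L/2,-W/2),(-L/2,-W/2),(-L/2,W/2),(L/2,W/2)])
    def f(p):
        c,n=np.cos(p[2]),np.sin(p[2]); P=np.c_[s@A([[c,n],[-n,c]])+p[:2],np.full(4,p[3])]
        return np.r_[(proj("top",P)-px("top",i,a)).ravel(),(proj("scene",P)-px("scene",i,b)).ravel()]
    q=least_squares(f,[.5,0,1.5,.02]); return q.x,np.sqrt(np.mean(q.fun**2))
if __name__=="__main__":
    for k,v in T.items():
        x,e=fit(*v); print(k,x.round(4),"yawdeg",np.degrees(x[2]).round(1),"rms",e.round(2))
    print("sq hollow top-z.024",back("top",px("top",1,[(128,86),(271,127),(247,231),(99,190)]),.024).mean(0))
    print("slot hollow",back("top",px("top",0,[(106,107),(304,150),(292,218),(92,174)]),.024).mean(0))
    print("round hollow",back("top",px("top",2,[(190,170)]),.024))
    print("tin",tri(px("top",1,(164,146)),px("scene",1,(246,114))))
    b=[back("top",px("top",3,[p]),.012)[0] for p in [(32,94),(290,0),(378,220)]]; print("board",b,(b[0]+b[2])/2)
    e=[tri(px("top",2,p),px("scene",2,q)) for p,q in [((95,135),(288,108)),((266,205),(132,130))]]
    print("torch",e,np.mean(e,0),np.linalg.norm(e[0]-e[1]),np.degrees(np.arctan2(*(e[0]-e[1])[[1,0]])))
E
python3 fit.py
```

```text
slot [0.4647 0.085  1.3506 0.0186] yawdeg 77.4 rms 0.65
square [ 0.6438 -0.1387  1.2747  0.0183] yawdeg 73.0 rms 0.67
round [0.5675 0.3529 1.3425 0.0186] yawdeg 76.9 rms 0.74
padbody [0.4618 0.0715 1.4173 0.0482] yawdeg 81.2 rms 0.76
sq hollow top-z.024 [ 0.64265321 -0.1418134   0.024     ]
slot hollow [0.46416814 0.08354778 0.024     ]
round hollow [[0.56715319 0.35330064 0.024     ]]
tin [ 0.64871209 -0.12326869  0.04300029]
board [array([ 0.45014288, -0.19193632,  0.012     ]), array([ 0.51395646, -0.37008733,  0.012     ]), array([ 0.36517599, -0.4218207 ,  0.012     ])] [ 0.40765944 -0.30687851  0.012     ]
torch [array([0.59135114, 0.41888481, 0.03092289]), array([0.54323993, 0.29842323, 0.04943243])] [0.56729554 0.35865402 0.04017766] 0.13102779842632736 68.22870242817986
```

```bash
cat >> h.py <<'E'
def go(x,y,z,yaw):
    o=r.get_obs(); R=cv2.Rodrigues(np.array(o["orientation"]))[0]; p=np.array(o["tool_pos"])
    d=R.T@(np.array([x,y,z])-p)*100; psi=np.degrees(np.arctan2(R[1,0],R[0,0]))
    print("t",round(o["t"],2),"pos",p.round(4),"yaw",psi.round(1),"-> shift",d.round(2),"az",round(-(yaw-psi)/6,2))
E
python3 - <<'E'
from fit import *; from h import go
print("tin top",back("top",px("top",1,[(164,146)]),.044),"tin scene",back("scene",px("scene",1,[(246,114)]),.044))
for c,i in(("top",0),("scene",0)):
    v=T["padbody"]; P=back(c,px(c,i,v[1] if c=="top" else v[2]),.054); d=P[0]+P[3]-P[1]-P[2]; print(c,"body",P.mean(0),np.degrees(np.arctan2(d[1],d[0])))
for c,l in(("top",[(95,135),(266,205)]),("scene",[(288,108),(132,130)])):
    P=back(c,px(c,2,l),.042); d=P[0]-P[1]; print("torch",P.mean(0),np.linalg.norm(d),np.degrees(np.arctan2(d[1],d[0])))
for k in("slot","square","round"):
    v=T[k]
    for c,l in(("top",v[1]),("scene",v[2])): print(k,c,back(c,px(c,v[0],l),.024).mean(0))
go(.649,-.123,.2,73)
E
```

```text
tin top [[ 0.64828545 -0.12355904  0.044     ]] tin scene [[ 0.64954283 -0.12299832  0.044     ]]
top body [0.4609677  0.07020639 0.054     ] 84.2815137215647
scene body [0.46665525 0.07038693 0.054     ] 76.8621658484352
torch [0.565703   0.35617061 0.042     ] 0.12877764730636387 67.76040856323088
torch [0.56920743 0.358823   0.042     ] 0.11720039696185598 61.07603615284553
slot top [0.46369982 0.08364189 0.024     ]
slot scene [0.46947952 0.08394837 0.024     ]
square top [ 0.64195915 -0.13946602  0.024     ]
square scene [ 0.6473786 -0.1387364  0.024    ]
round top [0.56606998 0.3504725  0.024     ]
round scene [0.57139253 0.35061595 0.024     ]
t 1.1 pos [ 0.1618 -0.6037  0.2257] yaw 15.0 -> shift [ 59.5  -33.83   2.56] az -9.67
```

```bash
python3 -m crank '[1,10,-5.7,0,0,0,-1.6, 1,20,-11.4,0,0,0,-3.2, 1,30,-17,0,0,0,-4.8, 1,40,-22.6,1,0,0,-6.4, 1,50,-28.3,2,0,0,-8, 1,59.5,-33.8,2.6,0,0,-9.67, 1,59.5,-33.8,2.6,0,0,-9.67, 1,59.5,-33.8,2.6,0,0,-9.67, 1,59.5,-33.8,2.6,0,0,-9.67, 1,59.5,-33.8,2.6,0,0,-9.67]' 25
python3 -m crank '[1,0,0,0,0,0,0, 1,0,0,0,0,0,0, 1,0,0,0,0,0,0, 1,0,0,0,0,0,0, 1,0,0,0,0,0,0, 1,0,0,0,0,0,0, 1,0,0,0,0,0,0, 1,0,0,0,0,0,0, 1,0,0,0,0,0,0, 1,0,0,0,0,0,0]'
python3 -c "from h import *; go(.649,-.123,.039,73)"
```

```text
t: 2.1
tool_pos: [0.5189, -0.2513, 0.2091]
orientation: [2.525, 1.869, 0.0]
ft_force: [0.2, -1.4, 0.1]
gripper_width: 0.0949
finger_force: 0.0
t: 3.1
tool_pos: [0.5176, -0.253, 0.209]
orientation: [2.525, 1.869, -0.0]
ft_force: [-0.9, 0.9, -0.1]
gripper_width: 0.0953
finger_force: 0.0
t 3.1 pos [ 0.5176 -0.253   0.209 ] yaw 73.0 -> shift [16.27  8.77 16.99] az 0.0
```

```bash
python3 -m crank '[1,4,2.2,1,0,0,0, 1,8,4.4,1,0,0,0, 1,12,6.6,2,0,0,0, 1,16.3,8.8,3,0,0,0, 1,16.3,8.8,6,0,0,0, 1,16.3,8.8,9,0,0,0, 1,16.3,8.8,11,0,0,0, 1,16.3,8.8,12,0,0,0, 1,16.3,8.8,12,0,0,0, 1,16.3,8.8,12,0,0,0]'
python3 -c "
from h import *
go(.649,-.123,.039,73)
for c in('top','scene'): montage(c,[(.649,-.123,.044),(.649,-.123,.044)][:1],f'pics/t_{c}.png',w=130,h=100,s=3)
a=cv2.imread('pics/t_top.png');b=cv2.imread('pics/t_scene.png');cv2.imwrite('pics/t1.png',np.hstack([a,b]))"
```

```text
t: 4.1
tool_pos: [0.6498, -0.123, 0.0898]
orientation: [2.524, 1.868, 0.001]
ft_force: [-0.9, 0.4, 0.6]
gripper_width: 0.0951
finger_force: 0.0
t 4.1 pos [ 0.6498 -0.123   0.0898] yaw 73.0 -> shift [-0.02 -0.08  5.08] az 0.0
top 304 138
scene 152 216
```

View pics/t1.png

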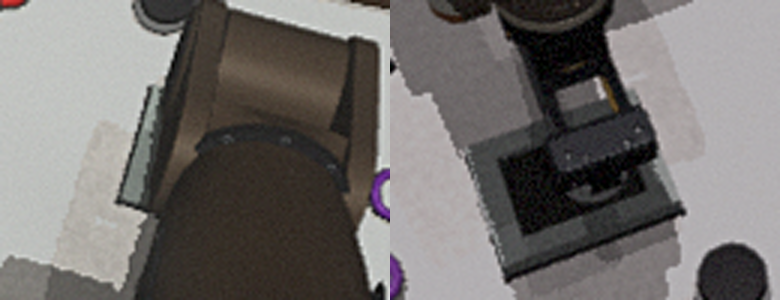

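Top view: the arm hides everything. Scene view: the tin at about (600,190) sits between the two fingers. I'll go down and grip.

```bash
python3 -m crank '[1,0,0,2,0,0,0, 1,0,0,3.5,0,0,0, 1,0,0,4.5,0,0,0, 1,0,0,5.1,0,0,0, 1,0,0,5.1,0,0,0, -1,0,0,5.1,0,0,0, -1,0,0,5.1,0,0,0, -1,0,0,5.1,0,0,0, -1,0,0,5.1,0,0,0, -1,0,0,5.1,0,0,0]' 20
python3 -m crank '[-1,0,0,0,0,0,0, -1,0,0,0,0,0,0, -1,0,0,0,0,0,0, -1,0,0,-1,0,0,0, -1,0,0,-2,0,0,0, -1,0,0,-3,0,0,0, -1,0,0,-3,0,0,0, -1,0,0,-3,0,0,0, -1,0,0,-3,0,0,0, -1,0,0,-3,0,0,0]'
python3 -c "
from h import *
go(.408,-.307,.2,73)"
```

```text
t: 5.2
tool_pos: [0.6494, -0.1228, 0.0381]
orientation: [2.525, 1.869, 0.0]
ft_force: [0.2, -0.5, -0.0]
gripper_width: 0.0603
finger_force: 0.5
t: 6.2
tool_pos: [0.6492, -0.1228, 0.0675]
orientation: [-2.525, -1.869, 0.001]
ft_force: [-0.7, -0.0, -0.2]
gripper_width: 0.0594
finger_force: 20.0
t 6.2 pos [ 0.6492 -0.1228  0.0675] yaw 73.0 -> shift [-24.66 -17.69 -13.23] az 0.0
```

```bash
python3 -m crank '[-1,0,0,-3,0,0,0, -1,0,0,-6,0,0,0, -1,0,0,-9,0,0,0, -1,-2.5,-1.8,-9,0,0,0, -1,-5,-3.6,-9,0,0,0, -1,-7.5,-5.4,-9,0,0,0, -1,-10,-7.2,-9,0,0,0, -1,-12.5,-9,-9,0,0,0, -1,-14,-10,-9,0,0,0, -1,-14,-10,-9,0,0,0]'
python3 -m crank '[-1,-2.5,-1.8,0,0,0,0, -1,-5,-3.6,0,0,0,0, -1,-7.5,-5.4,0,0,0,0, -1,-9.5,-6.8,0,0,0,0, -1,-10.7,-7.7,0,0,0,0, -1,-10.7,-7.7,3,0,0,0, -1,-10.7,-7.7,6,0,0,0, -1,-10.7,-7.7,8,0,0,0, -1,-10.7,-7.7,8,0,0,0, -1,-10.7,-7.7,8,0,0,0]'
python3 -c "
from h import *
go(.408,-.307,.035,73)"
```

```text
t: 7.2
tool_pos: [0.5114, -0.2286, 0.1579]
orientation: [-2.527, -1.866, 0.001]
ft_force: [0.0, 0.7, -0.3]
gripper_width: 0.0592
finger_force: 20.0
t: 8.2
tool_pos: [0.4085, -0.3072, 0.0782]
orientation: [-2.524, -1.87, 0.0]
ft_force: [0.0, 0.2, 0.3]
gripper_width: 0.0596
finger_force: 20.0
t 8.2 pos [ 0.4085 -0.3072  0.0782] yaw 73.0 -> shift [ 0.01 -0.05  4.32] az 0.01
```

```bash
python3 -m crank '[-1,0,0,2,0,0,0, -1,0,0,3,0,0,0, -1,0,0,3.8,0,0,0, -1,0,0,4.1,0,0,0, -1,0,0,4.2,0,0,0, -1,0,0,4.3,0,0,0, -1,0,0,4.35,0,0,0, -1,0,0,4.4,0,0,0, -1,0,0,4.4,0,0,0, -1,0,0,4.4,0,0,0]'
```

```text
t: 9.2
tool_pos: [0.408, -0.3074, 0.0341]
orientation: [2.525, 1.869, 0.0]
ft_force: [0.8, -0.5, 0.7]
gripper_width: 0.0595
finger_force: 20.0
```

```bash
python3 -m crank '[-1,0,0,0.05,0,0,0, -1,0,0,0.05,0,0,0, 1,0,0,0.05,0,0,0, 1,0,0,0.05,0,0,0, 1,0,0,0.05,0,0,0, 1,0,0,0.05,0,0,0, 1,0,0,0.05,0,0,0, 1,0,0,0.05,0,0,0, 1,0,0,-2,0,0,0, 1,0,0,-4,0,0,0]'
python3 -m crank '[1,0,0,-4,0,0,0, 1,0,0,-8,0,0,0, 1,0,0,-13,0,0,0, 1,0,0,-13,0,0,0, 1,3,1,-13,0,0,0, 1,6,2,-13,0,0,0, 1,9,3,-13,0,0,0, 1,12,4,-13,0,0,0, 1,15,5,-13,0,0,0, 1,15,5,-13,0,0,0]'
python3 -c "
from h import *
go(.464,.0703,.2,80.5)"
```

```text
t: 10.2
tool_pos: [0.4077, -0.3071, 0.0741]
orientation: [-2.524, -1.868, 0.0]
ft_force: [0.9, -0.5, 0.3]
gripper_width: 0.0948
finger_force: 0.0
t: 11.2
tool_pos: [0.5008, -0.176, 0.2034]
orientation: [-2.522, -1.872, -0.0]
ft_force: [-0.2, -0.6, -0.3]
gripper_width: 0.095
finger_force: 0.0
t 11.2 pos [ 0.5008 -0.176   0.2034] yaw 73.2 -> shift [ 22.52 -10.64   0.35] az -1.22
```

```bash
python3 -m crank '[1,4,-1.9,0,0,0,-0.3, 1,8,-3.8,0,0,0,-0.6, 1,12,-5.7,0,0,0,-0.9, 1,16,-7.6,0,0,0,-1.2, 1,20,-9.5,0,0,0,-1.2, 1,22.5,-10.6,0,0,0,-1.2, 1,22.5,-10.6,4,0,0,-1.2, 1,22.5,-10.6,8,0,0,-1.2, 1,22.5,-10.6,11,0,0,-1.2, 1,22.5,-10.6,11,0,0,-1.2]'
python3 -c "
from h import *
go(.464,.0703,.047,80.5)
for c in('top','scene'): montage(c,[(.464,.07,.054)],f'pics/t_{c}.png',w=130,h=100,s=3)
a=cv2.imread('pics/t_top.png');b=cv2.imread('pics/t_scene.png');cv2.imwrite('pics/t2.png',np.hstack([a,b]))"
```

```text
t: 12.2
tool_pos: [0.4621, 0.0672, 0.091]
orientation: [-2.4, -2.021, 0.008]
ft_force: [-0.7, 0.5, 1.1]
gripper_width: 0.0949
finger_force: 0.0
t 12.2 pos [0.4621 0.0672 0.091 ] yaw 80.2 -> shift [0.34 0.17 4.4 ] az -0.05
top 234 207
scene 171 128
```

View pics/t2.png

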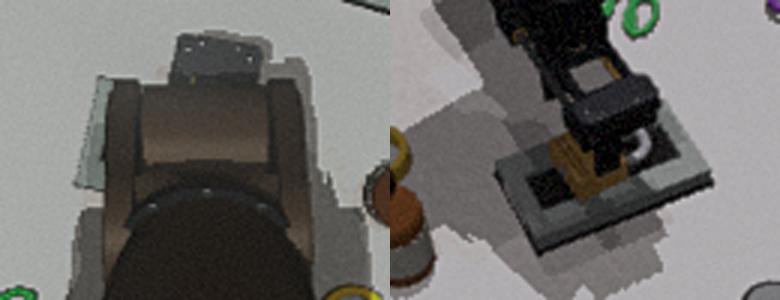

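Scene view: the near finger is in front of the brass body (about (600,150)) and clear of the shackle. I'll go part way down, then check the offset.

```bash
python3 -m crank '[1,0,0,0,0,0,0, 1,0,0,0,0,0,0, 1,0,0,0.5,0,0,0, 1,0,0,0.5,0,0,0, 1,0,0,0.5,0,0,0, 1,0,0,0.5,0,0,0, 1,0,0,0.5,0,0,0, 1,0,0,0.5,0,0,0, 1,0,0,0.5,0,0,0, 1,0,0,0.5,0,0,0]'
python3 -c "
from h import *
go(.464,.0703,.047,80.5)"
```

```text
t: 13.3
tool_pos: [0.4639, 0.0677, 0.0889]
orientation: [2.403, 2.024, -0.0]
ft_force: [-0.1, 0.6, 0.3]
gripper_width: 0.095
finger_force: 0.0
t 13.3 pos [0.4639 0.0677 0.0889] yaw 80.2 -> shift [ 0.26 -0.03  4.19] az -0.05
```

```bash
python3 -m crank '[1,0.2,0,2,0,0,0, 1,0.2,0,3.2,0,0,0, 1,0.2,0,4,0,0,0, 1,0.2,0,4.2,0,0,0, 1,0.2,0,4.2,0,0,0, -1,0.2,0,4.2,0,0,0, -1,0.2,0,4.2,0,0,0, -1,0.2,0,4.2,0,0,0, -1,0.2,0,4.2,0,0,0, -1,0.2,0,4.2,0,0,0]' 45
python3 -m crank '[-1,0,0,0,0,0,0, -1,0,0,0,0,0,0, -1,0,0,0,0,0,0, -1,0,0,-1,0,0,0, -1,0,0,-2,0,0,0, -1,0,0,-3,0,0,0, -1,0,0,-3,0,0,0, -1,0,0,-3,0,0,0, -1,0,0,-3,0,0,0, -1,0,0,-3,0,0,0]'
python3 -c "
from h import *
go(.464,.0703,.2,80.5)
montage('scene',[(.464,.07,.054)],'pics/t3.png',w=130,h=100,s=4)"
```

```text
t: 14.3
tool_pos: [0.4632, 0.0697, 0.047]
orientation: [-2.402, -2.023, 0.003]
ft_force: [-6.3, 2.2, 5.2]
gripper_width: 0.0608
finger_force: 3.2
t: 15.3
tool_pos: [0.4641, 0.0696, 0.0766]
orientation: [-2.403, -2.024, 0.001]
ft_force: [-0.5, -0.1, -6.0]
gripper_width: 0.06
finger_force: 44.8
t 15.3 pos [0.4641 0.0696 0.0766] yaw 80.2 -> shift [  0.06  -0.03 -12.34] az -0.05
scene 171 128
```

View pics/t3.png

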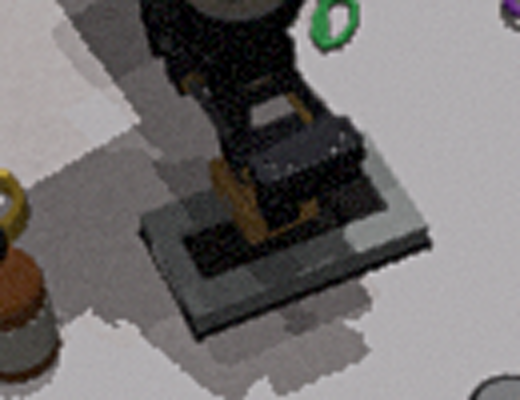

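```bash
python3 -c "
from h import *
go(.639,-.157,.19,73)"
python3 -m crank '[-1,0,0,-3,0,0,0, -1,0,0,-6,0,0,0, -1,0,0,-9,0,0,0, -1,0,0,-11,0,0,0, -1,0,0,-11.5,0,0,0, -1,0,0,-11.5,0,0,0.3, -1,0,0,-11.5,0,0,0.6, -1,0,0,-11.5,0,0,0.9, -1,0,0,-11.5,0,0,1.2, -1,0,0,-11.5,0,0,1.2]'
python3 -c "
from h import *
go(.639,-.157,.19,73)"
```

```text
t 15.35 pos [0.4641 0.0696 0.0766] yaw 80.2 -> shift [-19.36  21.08 -11.35] az 1.2
t: 16.35
tool_pos: [0.4638, 0.0696, 0.1908]
orientation: [-2.525, -1.868, 0.002]
ft_force: [0.1, 0.1, -4.7]
gripper_width: 0.0599
finger_force: 44.8
t 16.35 pos [0.4638 0.0696 0.1908] yaw 73.0 -> shift [-16.54  23.38   0.05] az -0.0
```

```bash
python3 -m crank '[-1,-2,2.8,0,0,0,0, -1,-4,5.6,0,0,0,0, -1,-6,8.5,0,0,0,0, -1,-8,11.3,0,0,0,0, -1,-10,14.1,0,0,0,0, -1,-12,17,0,0,0,0, -1,-14,19.8,0,0,0,0, -1,-15.5,22,0,0,0,0, -1,-16.5,23.4,0,0,0,0, -1,-16.5,23.4,0,0,0,0]'
python3 -m crank '[-1,0,0,3,0,0,0, -1,0,0,6,0,0,0, -1,0,0,9,0,0,0, -1,0,0,11,0,0,0, -1,0,0,12,0,0,0, -1,0,0,12,0,0,0, -1,0,0,12,0,0,0, -1,0,0,12,0,0,0, -1,0,0,12,0,0,0, -1,0,0,12,0,0,0]'
python3 -c "
from h import *
go(.639,-.157,.039,73)
montage('scene',[(.644,-.140,.04)],'pics/t4.png',w=130,h=100,s=5)"
```

```text
t: 17.35
tool_pos: [0.6404, -0.1583, 0.1901]
orientation: [-2.525, -1.868, 0.002]
ft_force: [0.1, 0.6, -4.8]
gripper_width: 0.0599
finger_force: 44.8
t: 18.35
tool_pos: [0.6401, -0.1566, 0.0727]
orientation: [2.524, 1.869, 0.001]
ft_force: [0.6, 0.7, -5.2]
gripper_width: 0.0597
finger_force: 44.8
t 18.35 pos [ 0.6401 -0.1566  0.0727] yaw 73.0 -> shift [-0.07 -0.09  3.37] az 0.0
scene 146 220
```

View pics/t4.png

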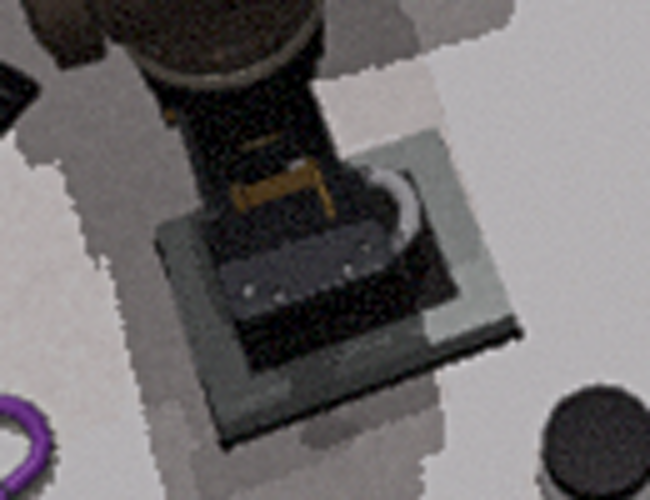

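```bash
python3 -c "
from h import *
a=np.radians(73);u=np.array([np.cos(a),np.sin(a),0])
for s in(.056,.062,.068):
    P=np.array([.6401,-.1566,.0647])+s*u; print(s,(proj('scene',P)[0]-[146,220])*5+2)
for s,w in((.062,.02),(.062,-.02)):
    P=np.array([.6401,-.1566,.0647])+s*u+w*np.array([np.sin(a),-np.cos(a),0]); print(s,w,(proj('scene',P)[0]-[146,220])*5+2)
"
```

```text
0.056 [401.32967296 202.80687949]
0.062 [413.40628411 198.45282278]
0.068 [425.44896    194.11100098]
0.062 0.02 [427.54954425 233.32998941]
0.062 -0.02 [399.55649912 164.29936353]
```

Scene view: the held padlock's shackle tip is at about (422,200), where (413,198) was predicted. It sits roughly 3 mm towards the shackle, so I shift 2 mm and lower it.

```bash
python3 -m crank '[-1,-0.2,-0.1,1,0,0,0, -1,-0.2,-0.1,2,0,0,0, -1,-0.2,-0.1,2.6,0,0,0, -1,-0.2,-0.1,2.9,0,0,0, -1,-0.2,-0.1,3.1,0,0,0, -1,-0.2,-0.1,3.2,0,0,0, -1,-0.2,-0.1,3.3,0,0,0, -1,-0.2,-0.1,3.35,0,0,0, -1,-0.2,-0.1,3.35,0,0,0, -1,-0.2,-0.1,3.35,0,0,0]'
```

```text
t: 19.4
tool_pos: [0.6384, -0.1582, 0.0391]
orientation: [2.525, 1.869, 0.001]
ft_force: [-3.0, -0.1, 4.7]
gripper_width: 0.0597
finger_force: 44.8
```

```bash
python3 -m crank '[-1,0,0,-0.03,0,0,0, 1,0,0,-0.03,0,0,0, 1,0,0,-0.03,0,0,0, 1,0,0,-0.03,0,0,0, 1,0,0,-0.03,0,0,0, 1,0,0,-0.03,0,0,0, 1,0,0,-0.03,0,0,0, 1,0,0,-2,0,0,0, 1,0,0,-4,0,0,0, 1,0,0,-6,0,0,0]' 
python3 -m crank '[1,0,0,-4,0,0,0, 1,0,0,-8,0,0,0, 1,0,0,-11,0,0,0, 1,5,0,-11,0,0,0, 1,10,0,-11,0,0,0, 1,15,0,-11,0,0,0, 1,20,0,-11,0,0,0, 1,25,0,-11,0,0,0, 1,30,0,-11,0,0,0, 1,30,0,-11,0,0,0]'
python3 -c "
from h import *
go(.567,.357,.2,68)
montage('scene',[(.644,-.140,.04)],'pics/t5.png',w=130,h=100,s=4)"
```

```text
t: 20.4
tool_pos: [0.6382, -0.1581, 0.099]
orientation: [-2.525, -1.869, 0.0]
ft_force: [0.6, 0.5, 0.4]
gripper_width: 0.095
finger_force: 0.0
t: 21.4
tool_pos: [0.7263, 0.1348, 0.2078]
orientation: [-2.52, -1.875, -0.001]
ft_force: [-0.5, -0.2, -0.4]
gripper_width: 0.0948
finger_force: 0.0
t 21.4 pos [0.7263 0.1348 0.2078] yaw 73.3 -> shift [ 16.71 -21.64   0.8 ] az 0.89
scene 146 220
```

View pics/t5.png

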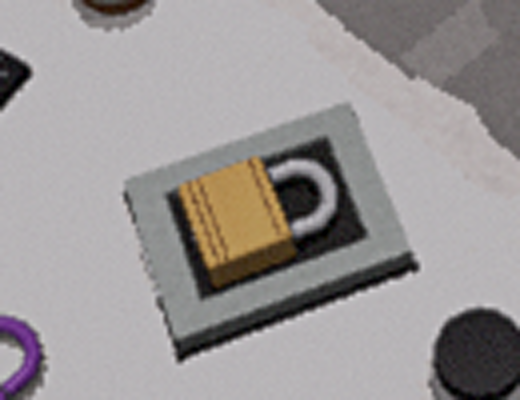

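Padlock lies flat within the hollow (body (240,220), shackle (320,195)) with dark lining on all sides. Now the torch.

```bash
python3 -m crank '[1,2.5,-3.2,0,0,0,0.3, 1,5,-6.4,0,0,0,0.6, 1,7.5,-9.7,0,0,0,0.9, 1,10,-13,0,0,0,0.9, 1,12.5,-16.2,0,0,0,0.9, 1,15,-19.4,0,0,0,0.9, 1,16.7,-21.6,0,0,0,0.9, 1,16.7,-21.6,4,0,0,0.9, 1,16.7,-21.6,8,0,0,0.9, 1,16.7,-21.6,11.5,0,0,0.9]'
python3 -m crank '[1,0,0,0,0,0,0, 1,0,0,0,0,0,0, 1,0,0,0,0,0,0, 1,0,0,0,0,0,0, 1,0,0,0,0,0,0, 1,0,0,0,0,0,0, 1,0,0,0,0,0,0, 1,0,0,0,0,0,0, 1,0,0,0,0,0,0, 1,0,0,0,0,0,0]' 30
python3 -c "
from h import *
go(.567,.357,.046,68)
montage('scene',[(.567,.352,.04)],'pics/t6.png',w=130,h=100,s=5)"
```

```text
t: 22.45
tool_pos: [0.5679, 0.3505, 0.0921]
orientation: [2.611, 1.747, -0.0]
ft_force: [0.4, -0.7, -0.5]
gripper_width: 0.0952
finger_force: 0.0
t: 23.45
tool_pos: [0.5681, 0.3516, 0.0933]
orientation: [2.61, 1.748, -0.0]
ft_force: [-0.3, -0.1, 0.2]
gripper_width: 0.0954
finger_force: 0.0
t 23.45 pos [0.5681 0.3516 0.0933] yaw 67.6 -> shift [ 0.46 -0.31  4.73] az -0.06
scene 270 104
```

View pics/t6.png

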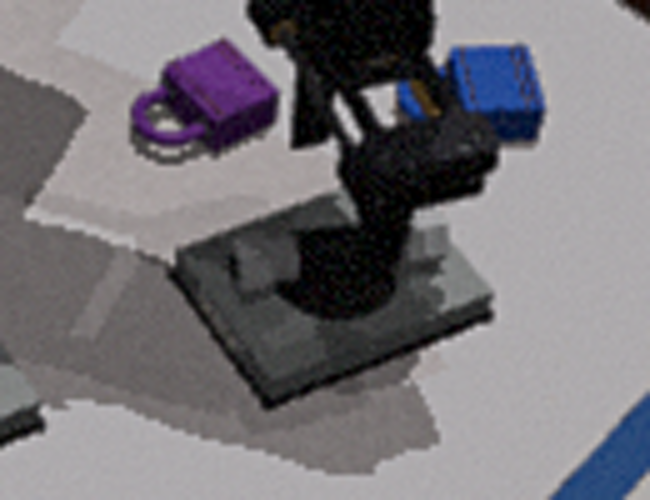

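Scene view: the fingers stand over the torch's middle (about (380,230)), which is dim under the gripper's shadow. Correct 4 mm and descend.

```bash
python3 -m crank '[1,0.4,-0.2,2,0,0,0, 1,0.4,-0.2,3.5,0,0,0, 1,0.4,-0.2,4.4,0,0,0, 1,0.4,-0.2,4.7,0,0,0, 1,0.4,-0.2,4.7,0,0,0, -1,0.4,-0.2,4.7,0,0,0, -1,0.4,-0.2,4.7,0,0,0, -1,0.4,-0.2,4.7,0,0,0, -1,0.4,-0.2,4.7,0,0,0, -1,0.4,-0.2,4.7,0,0,0]' 25
python3 -m crank '[-1,0,0,0,0,0,0, -1,0,0,0,0,0,0, -1,0,0,0,0,0,0, -1,0,0,0,0,0,0, -1,0,0,0,0,0,0, -1,0,0,0,0,0,0, -1,0,0,-1,0,0,0, -1,0,0,-2,0,0,0, -1,0,0,-3,0,0,0, -1,0,0,-3,0,0,0]'
python3 -c "
from h import *
go(.4666,.0838,.2,77.4)
montage('scene',[(.567,.352,.06)],'pics/t7.png',w=130,h=100,s=5)"
```

```text
t: 24.5
tool_pos: [0.5678, 0.3561, 0.0466]
orientation: [2.61, 1.748, 0.0]
ft_force: [-0.2, 1.3, 0.1]
gripper_width: 0.0605
finger_force: 0.0
t: 25.5
tool_pos: [0.5686, 0.3564, 0.0786]
orientation: [2.61, 1.748, 0.005]
ft_force: [-0.2, 0.1, -1.1]
gripper_width: 0.0257
finger_force: 24.3
t 25.5 pos [0.5686 0.3564 0.0786] yaw 67.6 -> shift [-29.06   0.98 -12.21] az -1.63
scene 271 99
```

View pics/t7.png

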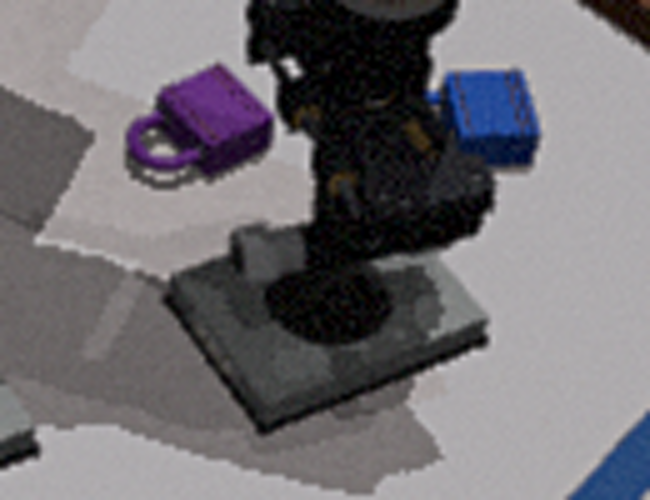

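Torch lifted (left end now at (265,250), hollow clear beneath). I'll carry it to the slot tray.

```bash
python3 -m crank '[-1,0,0,-3,0,0,-0.3, -1,0,0,-6,0,0,-0.6, -1,0,0,-9,0,0,-1, -1,-3,0,-10,0,0,-1.4, -1,-6,0.2,-10,0,0,-1.63, -1,-9.5,0.3,-10,0,0,-1.63, -1,-13,0.4,-10,0,0,-1.63, -1,-16.5,0.5,-10,0,0,-1.63, -1,-19,0.6,-10,0,0,-1.63, -1,-20,0.65,-10,0,0,-1.63]'
python3 -m crank '[-1,0,0,0,0,0,0, -1,-3,0,0,0,0,0, -1,-6,0,0,0,0,0, -1,-8,0,0,0,0,0, -1,-8,0,0,0,0,0, -1,-8,0,0,0,0,0, -1,-8,0,0,0,0,0, -1,-8,0,0,0,0,0, -1,-8,0,0,0,0,0, -1,-8,0,0,0,0,0]'
python3 -c "
from h import *
go(.4666,.0838,.075,77.4)"
```

```text
t: 26.55
tool_pos: [0.4968, 0.167, 0.1765]
orientation: [-2.453, -1.962, 0.001]
ft_force: [0.9, 1.6, -1.5]
gripper_width: 0.0259
finger_force: 24.3
t: 27.55
tool_pos: [0.4802, 0.0909, 0.1764]
orientation: [2.451, 1.965, -0.0]
ft_force: [-0.4, 0.3, -0.6]
gripper_width: 0.0256
finger_force: 24.3
t 27.55 pos [0.4802 0.0909 0.1764] yaw 77.4 -> shift [-0.99 -1.17 10.14] az 0.01
```

```bash
python3 -m crank '[-1,-1,-1.2,0,0,0,0, -1,-1,-1.2,3,0,0,0, -1,-1,-1.2,6,0,0,0, -1,-1,-1.2,9,0,0,0, -1,-1,-1.2,10,0,0,0, -1,-1,-1.2,10,0,0,0, -1,-1,-1.2,10,0,0,0, -1,-1,-1.2,10,0,0,0, -1,-1,-1.2,10,0,0,0, -1,-1,-1.2,10,0,0,0]'
python3 -c "
from h import *
go(.4666,.0838,.038,77.4)
montage('scene',[(.467,.084,.05)],'pics/t8.png',w=130,h=100,s=6)"
```

```text
t: 28.55
tool_pos: [0.4666, 0.0834, 0.0771]
orientation: [2.451, 1.964, 0.002]
ft_force: [-0.1, -0.3, -0.9]
gripper_width: 0.0255
finger_force: 24.3
t 28.55 pos [0.4666 0.0834 0.0771] yaw 77.4 -> shift [ 0.04 -0.01  3.91] az 0.0
scene 175 127
```

View pics/t8.png

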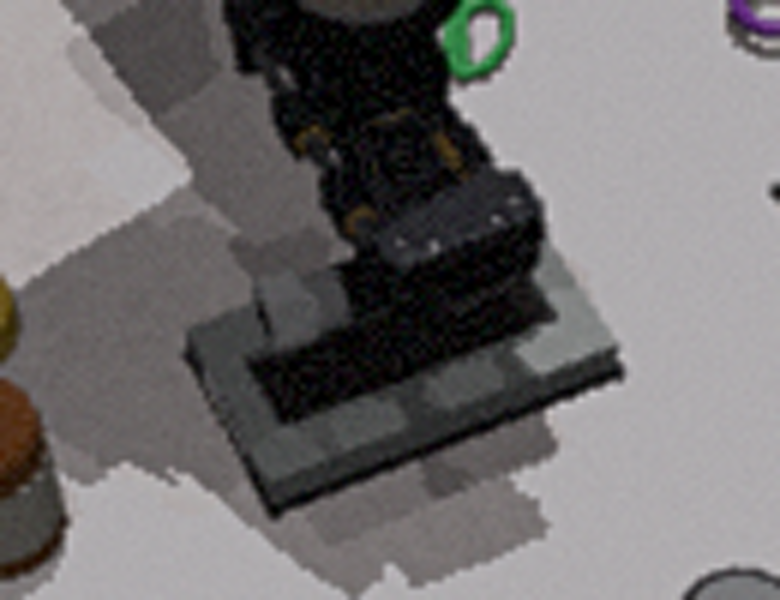

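```bash
python3 -c "
from h import *
a=np.radians(77.4);u=np.array([np.cos(a),np.sin(a),0]);w=np.array([np.sin(a),-np.cos(a),0])
f=lambda P:((proj('scene',P)[0]-[175,127])*6+2.5).round(0)
T=np.array([.4666,.0834,.0711]);H=np.array([.4666,.0838,.024])
for s in(-.0575,-.0625,-.0675):
    print(s,'face centre',f(T+s*u),'top+',f(T+s*u+.0092*w+[0,0,.016]),'top-',f(T+s*u-.0092*w+[0,0,.016]),'bot+',f(T+s*u+.0092*w-[0,0,.016]),'mid+',f(T+s*u+.0185*w))
for s,q in((-.0705,.0235),(-.0705,-.0235),(.0705,.0235)): print('hollow',f(H+s*u+q*w))
for s,q in((-.088,.05),(-.088,-.05),(.088,.05)): print('tray',f(H+s*u+q*w))
"
```

```text
-0.0575 face centre [276. 319.] top+ [280. 310.] top- [264. 282.] bot+ [287. 356.] mid+ [292. 348.]
-0.0625 face centre [265. 323.] top+ [270. 314.] top- [253. 286.] bot+ [277. 360.] mid+ [282. 352.]
-0.0675 face centre [255. 327.] top+ [259. 318.] top- [243. 289.] bot+ [267. 364.] mid+ [271. 356.]
hollow [281. 431.]
hollow [241. 358.]
hollow [559. 321.]
tray [268. 487.]
tray [184. 332.]
tray [618. 347.]
```

Scene view: the torch's visible end is at about (255–290,275–345), within 3 mm of its prediction, aligned over the hollow ((250,355)–(555,315)). Lowering.

```bash
python3 -m crank '[-1,0,0,1,0,0,0, -1,0,0,2,0,0,0, -1,0,0,2.8,0,0,0, -1,0,0,3.3,0,0,0, -1,0,0,3.5,0,0,0, -1,0,0,3.65,0,0,0, -1,0,0,3.75,0,0,0, -1,0,0,3.8,0,0,0, -1,0,0,3.82,0,0,0, -1,0,0,3.82,0,0,0]'
```

```text
t: 29.6
tool_pos: [0.4664, 0.0834, 0.0384]
orientation: [2.452, 1.964, 0.0]
ft_force: [-1.0, -0.2, -1.0]
gripper_width: 0.0256
finger_force: 24.3
```

```bash
python3 -m crank '[-1,0,0,0.02,0,0,0, -1,0,0,0.04,0,0,0, -1,0,0,0.06,0,0,0, -1,0,0,0.08,0,0,0, -1,0,0,0.1,0,0,0, -1,0,0,0.1,0,0,0, -1,0,0,0.1,0,0,0, -1,0,0,0.1,0,0,0, -1,0,0,0.1,0,0,0, -1,0,0,0.1,0,0,0]'
```

```text
t: 30.6
tool_pos: [0.4664, 0.0834, 0.0382]
orientation: [2.451, 1.964, 0.001]
ft_force: [-3.4, -1.3, 16.0]
gripper_width: 0.026
finger_force: 24.3
```

Contact with the floor at the expected height. Back off a little, release, rise and look.

```bash
python3 -m crank '[-1,0,0,-0.08,0,0,0, -1,0,0,-0.08,0,0,0, 1,0,0,-0.08,0,0,0, 1,0,0,-0.08,0,0,0, 1,0,0,-0.08,0,0,0, 1,0,0,-0.08,0,0,0, 1,0,0,-0.08,0,0,0, 1,0,0,-0.08,0,0,0, 1,0,0,-0.08,0,0,0, 1,0,0,-0.08,0,0,0]'
python3 -m crank '[1,0,0,-2,0,0,0, 1,0,0,-5,0,0,0, 1,0,0,-9,0,0,0, 1,0,0,-13,0,0,0, 1,0,0,-16,0,0,0, 1,0,3,-16,0,0,0, 1,-4,6,-16,0,0,0, 1,-8,8,-16,0,0,0, 1,-12,10,-16,0,0,0, 1,-16,11,-16,0,0,0]'
python3 -m crank '[1,0,0,0,0,0,0, 1,-4,0,0,0,0,0, 1,-8,0,0,0,0,0, 1,-12,0,0,0,0,0, 1,-16,0,0,0,0,0, 1,-20,0,0,0,0,0, 1,-20,0,0,0,0,0, 1,-20,0,0,0,0,0, 1,-20,0,0,0,0,0, 1,-20,0,0,0,0,0]'
python3 -c "
from h import *
go(.408,-.307,.2,73)
montage('scene',[(.467,.084,.03),(.408,-.307,.03)],'pics/t9.png',s=4)"
```

```text
t: 31.6
tool_pos: [0.4663, 0.0834, 0.038]
orientation: [2.452, 1.964, -0.0]
ft_force: [-0.6, -0.2, 0.5]
gripper_width: 0.0845
finger_force: 0.0
t: 32.6
tool_pos: [0.5394, -0.0987, 0.1979]
orientation: [2.451, 1.964, 0.0]
ft_force: [0.7, -0.2, -0.5]
gripper_width: 0.0953
finger_force: 0.0
t: 33.6
tool_pos: [0.4954, -0.2906, 0.1982]
orientation: [-2.45, -1.966, -0.0]
ft_force: [0.0, 0.1, 0.0]
gripper_width: 0.0949
finger_force: 0.0
t 33.6 pos [ 0.4954 -0.2906  0.1982] yaw 77.5 -> shift [-3.5  -8.18 -0.18] az 0.75
scene 191 144
scene 51 207
```

View pics/t9.png

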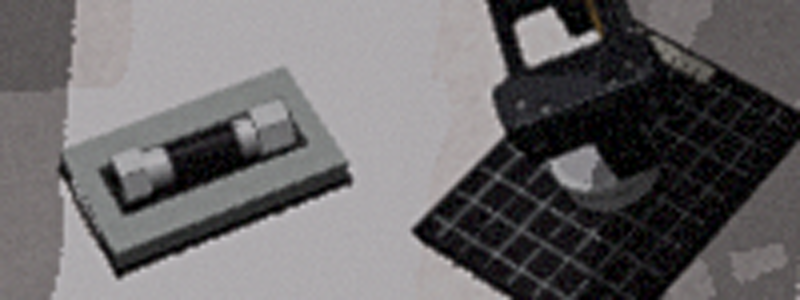

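Torch lies in the slot (left tile, (110–300,100–200)) with lining around it. The tin stands on the board (605,180). I'll pick the tin up again.

```bash
python3 -m crank '[1,-1.7,-4,0,0,0,0, 1,-3.5,-8.2,0,0,0,0, 1,-3.5,-8.2,3,0,0,0, 1,-3.5,-8.2,7,0,0,0, 1,-3.5,-8.2,10,0,0,0, 1,-3.5,-8.2,12,0,0,0, 1,-3.5,-8.2,12,0,0,0, 1,-3.5,-8.2,12,0,0,0, 1,-3.5,-8.2,12,0,0,0, 1,-3.5,-8.2,12,0,0,0]'
python3 -c "
from h import *
go(.4077,-.3071,.034,77.5)"
```

```text
t: 34.65
tool_pos: [0.4079, -0.3084, 0.0792]
orientation: [2.45, 1.963, 0.0]
ft_force: [0.6, 0.3, -0.2]
gripper_width: 0.0949
finger_force: 0.0
t 34.65 pos [ 0.4079 -0.3084  0.0792] yaw 77.4 -> shift [ 0.13 -0.06  4.52] az -0.01
```

```bash
python3 -m crank '[1,0.1,0,2,0,0,0, 1,0.1,0,3.5,0,0,0, 1,0.1,0,4.3,0,0,0, 1,0.1,0,4.5,0,0,0, 1,0.1,0,4.5,0,0,0, -1,0.1,0,4.5,0,0,0, -1,0.1,0,4.5,0,0,0, -1,0.1,0,4.5,0,0,0, -1,0.1,0,4.5,0,0,0, -1,0.1,0,4.5,0,0,0]' 20
python3 -m crank '[-1,0,0,0,0,0,0, -1,0,0,0,0,0,0, -1,0,0,0,0,0,0, -1,0,0,-1,0,0,0, -1,0,0,-4,0,0,0, -1,0,0,-8,0,0,0, -1,0,0,-12,0,0,0, -1,0,0,-16,0,0,0, -1,0,0,-17,0,0,0, -1,0,0,-17,0,0,0]'
python3 -c "
from h import *
go(.60,-.1,.2,77.4)
go(.568,.352,.2,77.4)"
```

```text
t: 35.65
tool_pos: [0.4077, -0.3072, 0.0332]
orientation: [2.452, 1.964, -0.0]
ft_force: [0.3, -0.2, -0.5]
gripper_width: 0.0608
finger_force: 0.2
t: 36.65
tool_pos: [0.4079, -0.3074, 0.2047]
orientation: [2.449, 1.962, 0.0]
ft_force: [0.4, 0.1, -1.0]
gripper_width: 0.0596
finger_force: 20.0
t 36.65 pos [ 0.4079 -0.3074  0.2047] yaw 77.4 -> shift [24.43 14.23  0.46] az 0.0
t 36.65 pos [ 0.4079 -0.3074  0.2047] yaw 77.4 -> shift [67.84  1.25  0.35] az 0.0
```

```bash
python3 -m crank '[-1,3.5,2,0,0,0,0, -1,7,4,0,0,0,0, -1,10.5,6.1,0,0,0,0, -1,14,8.2,0,0,0,0, -1,17.5,10.2,0,0,0,0, -1,20.5,12,0,0,0,0, -1,23,13.2,0,0,0,0, -1,24.5,14.2,0,0,0,0, -1,24.5,14.2,0,0,0,0, -1,24.5,14.2,0,0,0,0]'
python3 -m crank '[-1,4,-1.2,0,0,0,0, -1,8,-2.4,0,0,0,0, -1,12,-3.6,0,0,0,0, -1,16,-4.8,0,0,0,0, -1,20,-6,0,0,0,0, -1,24,-7.2,0,0,0,0, -1,28,-8.4,0,0,0,0, -1,31,-9.3,0,0,0,0, -1,32,-9.6,0,0,0,0, -1,32,-9.6,0,0,0,0]'
python3 -c "
from h import *
go(.568,.352,.2,77.4)"
```

```text
t: 37.65
tool_pos: [0.5991, -0.0994, 0.202]
orientation: [-2.45, -1.964, 0.002]
ft_force: [-0.1, -0.8, 0.1]
gripper_width: 0.0597
finger_force: 20.0
t: 38.65
tool_pos: [0.5755, 0.234, 0.2027]
orientation: [-2.451, -1.965, 0.001]
ft_force: [-0.7, -0.5, -0.1]
gripper_width: 0.0593
finger_force: 20.0
t 38.65 pos [0.5755 0.234  0.2027] yaw 77.4 -> shift [11.35 -3.3   0.27] az 0.01
```

```bash
python3 -m crank '[-1,4,-1.1,0,0,0,0, -1,8,-2.2,0,0,0,0, -1,10.5,-3,0,0,0,0, -1,11.3,-3.3,2,0,0,0, -1,11.3,-3.3,5,0,0,0, -1,11.3,-3.3,9,0,0,0, -1,11.3,-3.3,12,0,0,0, -1,11.3,-3.3,13,0,0,0, -1,11.3,-3.3,13,0,0,0, -1,11.3,-3.3,13,0,0,0]'
python3 -c "
from h import *
go(.568,.352,.0372,77.4)
montage('scene',[(.568,.352,.04)],'pics/t10.png',w=130,h=100,s=6)"
```

```text
t: 39.65
tool_pos: [0.5693, 0.351, 0.0745]
orientation: [2.452, 1.963, 0.003]
ft_force: [0.3, -0.4, -0.1]
gripper_width: 0.0597
finger_force: 20.0
t 39.65 pos [0.5693 0.351  0.0745] yaw 77.3 -> shift [ 0.06 -0.15  3.73] az -0.01
scene 271 104
```

View pics/t10.png

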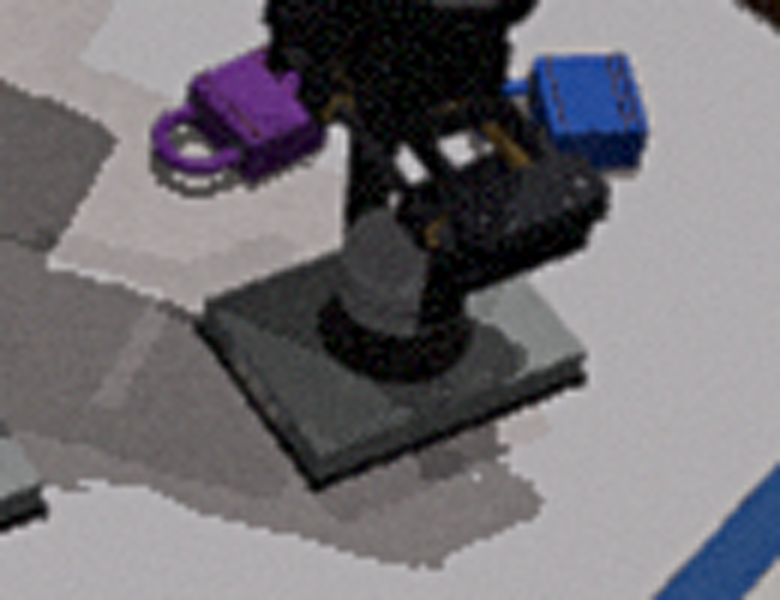

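```bash
python3 -c "
from h import *
f=lambda c,R,z:(proj('scene',np.array([[c[0]+R*np.cos(t),c[1]+R*np.sin(t),z] for t in np.linspace(0,6.28,60)]))-[271,104])*6+2.5
q=f((.568,.352),.038,.024);print('hollow',q.min(0),q.max(0))
q=f((.5693,.351),.03,.066);print('tin',q.min(0),q.max(0))
q=f((.5693,.351),.03,.0535);print('tinbot',q.min(0),q.max(0))
"
```

```text
hollow [311.73069084 271.99775297] [467.78585733 388.2065912 ]
tin [337.19675665 226.10949179] [463.93874824 318.83638764]
tinbot [334.55540896 244.36556304] [460.2481217  336.84313562]
```

Scene view: the hollow spans columns 318–478 and the tin's left edge is at 343. Both are offset from prediction by the same ~7 px (about 1 mm), so the tin is centred. Lowering.

```bash
python3 -m crank '[-1,0,-0.1,1,0,0,0, -1,0,-0.1,2,0,0,0, -1,0,-0.1,2.8,0,0,0, -1,0,-0.1,3.2,0,0,0, -1,0,-0.1,3.4,0,0,0, -1,0,-0.1,3.5,0,0,0, -1,0,-0.1,3.6,0,0,0, -1,0,-0.1,3.68,0,0,0, -1,0,-0.1,3.72,0,0,0, -1,0,-0.1,3.72,0,0,0]'
python3 -m crank '[-1,0,0,0.05,0,0,0, -1,0,0,0.05,0,0,0, -1,0,0,0.05,0,0,0, -1,0,0,0.05,0,0,0, -1,0,0,0.05,0,0,0, -1,0,0,0.05,0,0,0, -1,0,0,0.05,0,0,0, -1,0,0,0.05,0,0,0, -1,0,0,0.05,0,0,0, -1,0,0,0.05,0,0,0]'
```

```text
t: 40.7
tool_pos: [0.5674, 0.352, 0.0372]
orientation: [2.451, 1.964, 0.001]
ft_force: [-2.8, -1.6, 9.6]
gripper_width: 0.0591
finger_force: 20.0
t: 41.7
tool_pos: [0.5674, 0.3519, 0.0371]
orientation: [2.452, 1.964, 0.002]
ft_force: [-4.3, -2.9, 13.6]
gripper_width: 0.0592
finger_force: 20.0
```

Contact at the floor's expected height. Release and retreat clear.

```bash
python3 -m crank '[-1,0,0,-0.08,0,0,0, -1,0,0,-0.08,0,0,0, 1,0,0,-0.08,0,0,0, 1,0,0,-0.08,0,0,0, 1,0,0,-0.08,0,0,0, 1,0,0,-0.08,0,0,0, 1,0,0,-0.08,0,0,0, 1,0,0,-0.08,0,0,0, 1,0,0,-1.5,0,0,0, 1,0,0,-4,0,0,0]'
python3 -m crank '[1,0,0,-4,0,0,0, 1,0,0,-8,0,0,0, 1,0,0,-13,0,0,0, 1,0,0,-16,0,0,0, 1,-4,0,-18,0,0,0, 1,-8,-1,-18,0,0,0, 1,-12,-2,-18,0,0,0, 1,-16,-3,-18,0,0,0, 1,-20,-4,-18,0,0,0, 1,-20,-4,-18,0,0,0]'
python3 -m crank '[1,-4,-1,0,0,0,0, 1,-8,-1,0,0,0,0, 1,-12,-1,0,0,0,0, 1,-12,-1,0,0,0,0, 1,-12,-1,0,0,0,0, 1,-12,-1,0,0,0,0, 1,-12,-1,0,0,0,0, 1,-12,-1,0,0,0,0, 1,-12,-1,0,0,0,0, 1,-12,-1,0,0,0,0]'
python3 -c "
from h import *
cv2.imwrite('pics/f.png',cv2.resize(r.camera('scene')[100:380,40:440,::-1],None,fx=2,fy=2,interpolation=cv2.INTER_CUBIC))"
```

```text
t: 42.7
tool_pos: [0.5667, 0.3515, 0.075]
orientation: [-2.451, -1.964, 0.004]
ft_force: [-0.2, -0.3, -0.3]
gripper_width: 0.0948
finger_force: 0.0
t: 43.7
tool_pos: [0.4826, 0.1626, 0.2568]
orientation: [2.454, 1.961, 0.0]
ft_force: [0.2, 1.0, 0.6]
gripper_width: 0.0953
finger_force: 0.0
t: 44.7
tool_pos: [0.4487, 0.0508, 0.2553]
orientation: [-2.451, -1.965, 0.0]
ft_force: [-0.8, 0.3, -0.3]
gripper_width: 0.0953
finger_force: 0.0
```

View pics/f.png

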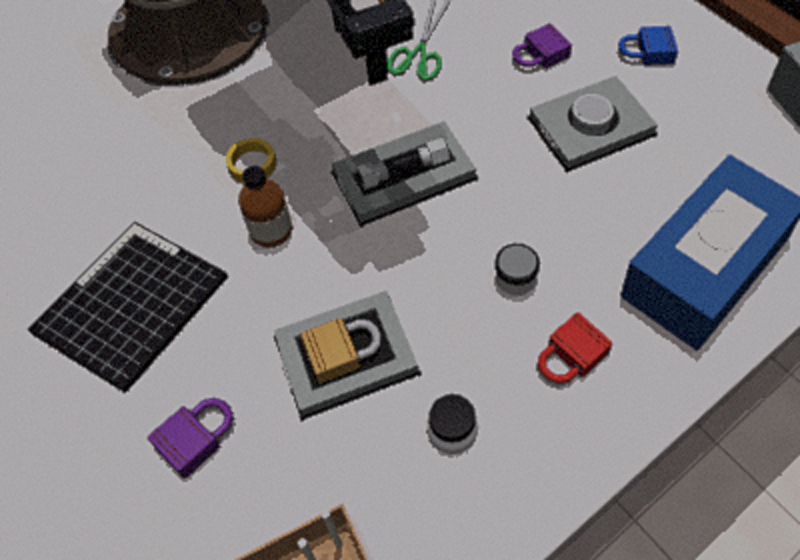

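All three are seated: tin in the round hollow (593,113), torch in the slot (405,162), padlock in the rectangle (340,345). Bottle and loupe are untouched. I'll hand the job in.

```bash
python3 -c "
from workcell import r
print(r.job_done())"
```

```text
the job is handed in; nothing more can be done
None
```

The padlock, torch and tin each lie flat in the hollow of their own tray, the bottle and magnifier were left where they stood, and the job was handed in at about 45 s of the allowed 96 s.

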